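# Transfer a row of filters to the issue rack in reverse order

### The arm

A 6-joint arm with a two-finger parallel gripper is mounted at the origin on the work surface. World frame = base frame: x ahead of the robot, y to its left, z up, the work surface at z = 0. Lengths are in mm, angles in rad, forces in N, time in s.
With the tool pointing down it reaches from about 350 to 975 mm from the base axis. Payload 7.1 kg.
Tool frame: the origin (TCP) lies midway between the tips of the shut fingers; the grasp point (between the pads) lies 19 mm behind it; z points along the fingers, y is the line along which they close (so a half turn about z gives the same grasp; the last joint's range is limited). The gripper opens to 88 mm and grips with 3 to 60 N. Pads are 20 mm wide; open, the fingers measure 115 mm over their backs; the gripper's body (75 mm by 178 mm) begins 61 mm behind the grasp point.
Start: joints at [-1.159, 0.423, 1.63, -0, 1.089, -0.019], TCP at [261.013, -567.87, 222.675] pointing down, gripper open.
Joint ranges: [-3, 3], [-0.9, 2.11], [0.09, 2.58], [-1.31, 4.45], [0.11, 2.69], [-2.54, 2.54]. Speed limits (rad/s): [2.39, 2.39, 3.01, 3.14, 3.14, 3.14].

### API

Orientations are given as a rotation vector (axis times angle).
In Python, from workcell import status, eyes, ticket gives the robot as it stands.
- The arm moves only by the shell command python3 -m jog FILE [OPENING], which reads ROWS from the file FILE. ROWS is a JSON object whose key "ticks" holds a list of rows, 1 to 5 of them, each of 6 numbers: dx, dy, dz in shares of 750 mm (1.0 is 750 mm), then a rotation vector rx, ry, rz in parts of the range, where 1.0 means 4 rad; each row shifts and turns the commanded pose from where the row before left it, along the tool's axes as they then stand; what a row does not reach is not made up. A row lasts 1/12 s, in which the tool goes at most 41.7 mm and 0.125 rad, less where a joint would pass 70% of its speed; a pose out of reach is approached as far as the arm can. OPENING is the finger opening in mm, set as the command begins (- or left out keeps the last). The fingers move at their own pace and stop on an object; the grip force is fixed at half the most. Time passes only in rows, so rows that do not move let the fingers close. It prints the time, the measured TCP pose, the force, the opening and the grip force at its end. Input that does not fit is refused with a message, and nothing moves.
- status.get_obs(): the state, without advancing time (a new reading comes with each control period).
- eyes.get_image(name): name is "scene" or "side" or "wrist"; returns a dict with "img" (480x640x3 uint8, red, green, blue), "range_z" (480x640 float32, mm along the optical axis (not along the pixel's ray), 0 where there is no reading), "fx", "fy", "cx", "cy" (pixels), "R" (3x3) and "t" (3): a world point X has camera coordinates R X + t. Camera axes: x right, y down, z forward; pixel columns grow to the right and rows downward; lengths in mm; the calibration is good to about 2 mm. The wrist camera is an equidistant fisheye: a pixel r from the principal point sees the ray r / f radians off the axis. A picture is of the moment at which its call begins.
- ticket.close_job(): hands the job in; it is judged then, once.
The state is a dict: "t": time; "qpos": joint angles; "qvel": joint speeds; "joint_torque": joint torques, N m; "ee_pos": TCP position; "orientation": TCP orientation; "ft_force": force on the tool from outside, world axes, zero at the start; "moment": the same for the moment, N m; "width": finger opening in mm; "grasp_force": force on a finger pad.
Only numpy, scipy, OpenCV 4.12 (cv2) and the standard library are available. Lean on these libraries where they do the work, as an engineer would, in place of code of your own. Each camera call takes 0.05 s, during which the arm holds its last target. There are 200 camera calls.

### The job

Move the four spin-on filters from the grey steel rack into the bays of the blue rack in reverse order: the filter now nearest the grey rack's black end plate goes into the bay farthest from the blue rack's black end plate, and so on along the row, so that the one now farthest from its plate ends up nearest the other. Keep every filter upright on the way, and leave each one standing flat on the floor of its bay.

Things in the scene. Friction and masses are not known exactly. Their poses are not given: they have to be found in the camera images.
- filter_red: red spin-on filter canister: upright cylinder, 56 mm diameter, 75 mm tall (top 9 mm narrows to a shallow dome), about 0.25 kg, loose. Origin: centre of its underside, z up its axis; yaw means nothing. At the start it stands on the pad with the tag of its colour, within 5 mm of the pad's centre.
- filter_yellow: yellow spin-on filter canister: upright cylinder, 56 mm diameter, 75 mm tall (top 9 mm narrows to a shallow dome), about 0.25 kg, loose. Origin: centre of its underside, z up its axis; yaw means nothing. At the start it stands on the pad with the tag of its colour, within 5 mm of the pad's centre.
- filter_green: green spin-on filter canister: upright cylinder, 56 mm diameter, 75 mm tall (top 9 mm narrows to a shallow dome), about 0.25 kg, loose. Origin: centre of its underside, z up its axis; yaw means nothing. At the start it stands on the pad with the tag of its colour, within 5 mm of the pad's centre.
- filter_white: white spin-on filter canister: upright cylinder, 56 mm diameter, 75 mm tall (top 9 mm narrows to a shallow dome), about 0.25 kg, loose. Origin: centre of its underside, z up its axis; yaw means nothing. At the start it stands on the pad with the tag of its colour, within 5 mm of the pad's centre.
- pad_red: start place of the red filter on the grey rack: fixed flat black rubber pad 74 x 70 mm, 4 mm thick, no rim, with a red tag plate (18 x 50 mm) on its -x side. It stays, so it shows where the filter came from. Origin: centre of the rubber's underside, 16 mm above the table (top 20 mm above the table); axes parallel to the grey rack's.
- pad_yellow: start place of the yellow filter on the grey rack: fixed flat black rubber pad 74 x 70 mm, 4 mm thick, no rim, with a yellow tag plate (18 x 50 mm) on its -x side. It stays, so it shows where the filter came from. Origin: centre of the rubber's underside, 16 mm above the table (top 20 mm above the table); axes parallel to the grey rack's.
- pad_green: start place of the green filter on the grey rack: fixed flat black rubber pad 74 x 70 mm, 4 mm thick, no rim, with a green tag plate (18 x 50 mm) on its -x side. It stays, so it shows where the filter came from. Origin: centre of the rubber's underside, 16 mm above the table (top 20 mm above the table); axes parallel to the grey rack's.
- pad_white: start place of the white filter on the grey rack: fixed flat black rubber pad 74 x 70 mm, 4 mm thick, no rim, with a white tag plate (18 x 50 mm) on its -x side. It stays, so it shows where the filter came from. Origin: centre of the rubber's underside, 16 mm above the table (top 20 mm above the table); axes parallel to the grey rack's.
- grey_rack: fixed grey-beige steel plate 110 x 405 x 16 mm on the table. Pads in a row at y = +120, +40, -40, -120 mm, colours in any order. Black end plate (50 mm high) across its +y end, y = +168 mm; a loose bearing at the other end is not part of the job. Origin: table level, mid-row; +y to the black plate, +x away from the robot (yaw within 9 deg). May be the nearer or farther rack.
- blue_rack: fixed blue plastic rack 85 x 405 mm on the table. Four bays 75 x 75 mm inside, centres x = 0, y = +120, +40, -40, -120 mm; floor 15 mm above the table, rims 5 mm thick rise 10 mm above the floor. Black end plate (50 mm high) across its +y end, y = +168 mm; ignore the loose bushing at the other end. Origin: table level, mid-row; +y to the black plate, +x away from the robot (yaw within 9 deg).

How it is judged (in metres and radians):
At the end, for the whole second after the job is handed in: Each filter rests upright (within 0.1 rad) on the floor (within 4 mm) of its blue-rack bay, within 12 mm of the bay's centre along each rack axis; bays are in the reverse order of the filters' pads (pad at y = +120 mm: bay at y = -120 mm, and so on) (x of filter_red in the frame of blue_rack between -0.012 and 0.012 m and z of filter_red in the frame of blue_rack between 0.011 and 0.019 m and angle between each of filter_red, filter_yellow, filter_green, filter_white's own z axis and vertical below 0.1 rad and linear speed of each of filter_red, filter_yellow, filter_green, filter_white below 0.02 m/s and angular speed of each of filter_red, filter_yellow, filter_green, filter_white below 0.2 rad/s and ((y of pad_red in the frame of grey_rack between 0.1 and 0.14 m and y of filter_red in the frame of blue_rack between -0.132 and -0.108 m) or (y of pad_red in the frame of grey_rack between 0.02 and 0.06 m and y of filter_red in the frame of blue_rack between -0.052 and -0.028 m) or (y of pad_red in the frame of grey_rack between -0.06 and -0.02 m and y of filter_red in the frame of blue_rack between 0.028 and 0.052 m) or (y of pad_red in the frame of grey_rack between -0.14 and -0.1 m and y of filter_red in the frame of blue_rack between 0.108 and 0.132 m)) and x of filter_yellow in the frame of blue_rack between -0.012 and 0.012 m and z of filter_yellow in the frame of blue_rack between 0.011 and 0.019 m and ((y of pad_yellow in the frame of grey_rack between 0.1 and 0.14 m and y of filter_yellow in the frame of blue_rack between -0.132 and -0.108 m) or (y of pad_yellow in the frame of grey_rack between 0.02 and 0.06 m and y of filter_yellow in the frame of blue_rack between -0.052 and -0.028 m) or (y of pad_yellow in the frame of grey_rack between -0.06 and -0.02 m and y of filter_yellow in the frame of blue_rack between 0.028 and 0.052 m) or (y of pad_yellow in the frame of grey_rack between -0.14 and -0.1 m and y of filter_yellow in the frame of blue_rack between 0.108 and 0.132 m)) and x of filter_green in the frame of blue_rack between -0.012 and 0.012 m and z of filter_green in the frame of blue_rack between 0.011 and 0.019 m and ((y of pad_green in the frame of grey_rack between 0.1 and 0.14 m and y of filter_green in the frame of blue_rack between -0.132 and -0.108 m) or (y of pad_green in the frame of grey_rack between 0.02 and 0.06 m and y of filter_green in the frame of blue_rack between -0.052 and -0.028 m) or (y of pad_green in the frame of grey_rack between -0.06 and -0.02 m and y of filter_green in the frame of blue_rack between 0.028 and 0.052 m) or (y of pad_green in the frame of grey_rack between -0.14 and -0.1 m and y of filter_green in the frame of blue_rack between 0.108 and 0.132 m)) and x of filter_white in the frame of blue_rack between -0.012 and 0.012 m and z of filter_white in the frame of blue_rack between 0.011 and 0.019 m and ((y of pad_white in the frame of grey_rack between 0.1 and 0.14 m and y of filter_white in the frame of blue_rack between -0.132 and -0.108 m) or (y of pad_white in the frame of grey_rack between 0.02 and 0.06 m and y of filter_white in the frame of blue_rack between -0.052 and -0.028 m) or (y of pad_white in the frame of grey_rack between -0.06 and -0.02 m and y of filter_white in the frame of blue_rack between 0.028 and 0.052 m) or (y of pad_white in the frame of grey_rack between -0.14 and -0.1 m and y of filter_white in the frame of blue_rack between 0.108 and 0.132 m))); the robot touches nothing.
It fails at once if a filter is tipped over (more than 0.8 rad from upright) (angle between any of filter_red, filter_yellow, filter_green, filter_white's own z axis and vertical above 0.8 rad).
It also fails if it takes over 96 s, if anything falls off the work surface, if the arm or the gripper's body presses on something with over 40 N, if the wrist force passes 120 N, or if a joint passes its speed limit or range.

## Working session

There is one attempt and no reset: what is moved stays moved. The work goes in short steps, Python scripts to look and compute and a shell command to move; the robot and the scene stay as the last step left them, time stands still between calls to the robot, and variables do not carry over. Pictures are saved under pics/ and viewed, at most 14 in all, crops included, and the job is handed in when it is done.

```bash
mkdir -p pics; ls
python3 - <<'E'
from workcell import status, eyes
import cv2,numpy as np
o=status.get_obs(); print({k:np.round(v,3) for k,v in o.items()})
for n in ["scene","side"]:
    d=eyes.get_image(n); cv2.imwrite(f"pics/{n}0.png",d["img"][:,:,::-1]); np.savez(f"{n}0.npz",**d)
    R=d["R"];print(n,d["fx"],d["cx"],d["cy"],(-R.T@d["t"]).round(),R[2].round(3))
E
```

```text
pics
{'t': np.float64(0.0), 'qpos': array([-1.159,  0.424,  1.631, -0.   ,  1.089, -0.019]), 'qvel': array([-0.   ,  0.001, -0.   ,  0.001,  0.   ,  0.002]), 'joint_torque': array([ 0.0000e+00, -5.4463e+01, -2.7366e+01,  6.4000e-02,  2.3000e-02,
       -0.0000e+00]), 'ee_pos': array([ 260.772, -567.379,  221.893]), 'orientation': array([-3.068e+00, -6.710e-01,  1.000e-03]), 'ft_force': array([-0.646,  0.507, -0.091]), 'moment': array([-0.011,  0.026,  0.04 ]), 'grasp_force': np.float64(0.0), 'width': np.float64(87.824)}
scene 597.1021611835928 312.50176049652157 243.96646301105903 [1039. -143.  770.] [-0.554  0.132 -0.822]
side 493.31435063752673 320.7989404127517 244.80991046809285 [408. 431. 666.] [ 0.196 -0.569 -0.798]
```

View pics/scene0.png

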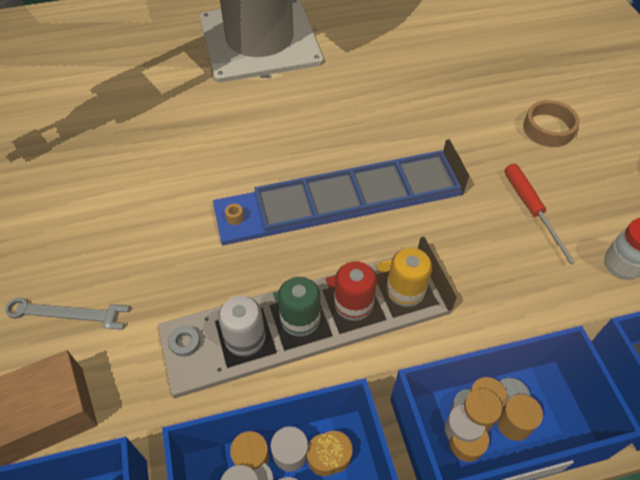

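View pics/side0.png

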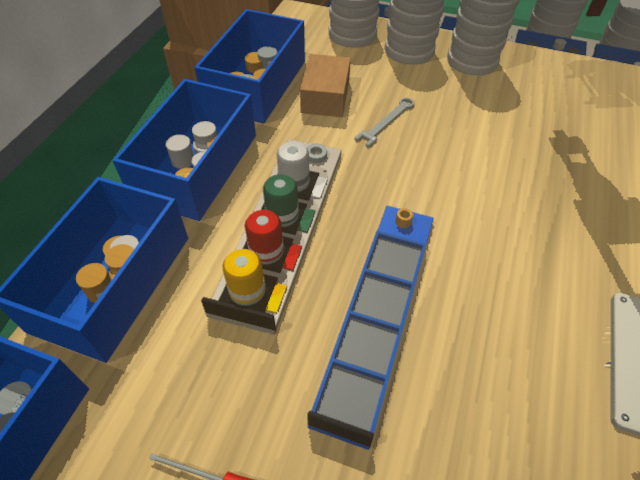

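The scene view shows the blue rack (bays at about (287,204), (334,192), (382,182), (429,173), plate at right) nearer the robot. The grey rack lies beyond it with white (241,325), green (299,305), red (355,290) and yellow (411,275), so yellow is nearest the plate. The side view confirms this, with yellow at (243,275) next to the black plate.

```bash
cat > meas.py <<'E'
import numpy as np, cv2
def cloud(d):
    v,u=np.mgrid[:480,:640]; z=d["range_z"].astype(float)
    P=np.stack([(u-d["cx"])/d["fx"]*z,(v-d["cy"])/d["fy"]*z,z],-1)
    return (P-d["t"])@d["R"]            # world
def ray(d,u,v,h):
    c=-d["R"].T@d["t"]; r=d["R"].T@np.array([(u-d["cx"])/d["fx"],(v-d["cy"])/d["fy"],1])
    return c+r*(h-c[2])/r[2]
HUE={"red":[(0,8),(172,180)],"yellow":[(18,32)],"green":[(60,95)],"blue":[(104,125)]}
def mask(d,name):
    h=cv2.cvtColor(d["img"],cv2.COLOR_RGB2HSV)
    if name=="white": return (h[...,1]<45)&(h[...,2]>95)
    s=50 if name=="green" else 120
    return sum(((h[...,0]>=a)&(h[...,0]<=b)) for a,b in HUE[name]).astype(bool)&(h[...,1]>s)
E
python3 - <<'E'
from meas import *
for n in ["scene","side"]:
    d=dict(np.load(n+"0.npz")); W=cloud(d); X=W[...,0];Y=W[...,1];Z=W[...,2]
    print(n,"table z",np.median(Z[(abs(X-450)<300)&(abs(Y)<400)&(abs(Z)<12)]))
    region=(X>300)&(X<720)
    for c in ["yellow","red","green","white"]:
        m=mask(d,c)&region&(Z>76)&(Z<102)
        k,l,s,ce=cv2.connectedComponentsWithStats(m.astype(np.uint8)); i=1+np.argmax(s[1:,4])
        p=W[l==i]; (x,y),r=cv2.minEnclosingCircle(p[:,:2].astype(np.float32))
        print(c,s[i,4],ce[i].round(),"circle",round(x,1),round(y,1),round(r,1),"z",np.percentile(p[:,2],[5,50,98]).round(1))
    m=mask(d,"blue")&region&(X<560)&(Z>19)&(Z<30)
    k,l,s,ce=cv2.connectedComponentsWithStats(m.astype(np.uint8)); i=1+np.argmax(s[1:,4])
    p=W[l==i]; print("rim",s[i],"minrect",cv2.minAreaRect(p[:,:2].astype(np.float32)),"z",np.percentile(p[:,2],[5,50,95]))
    # bay floors
    g=(~mask(d,"blue"))&region&(X<560)&(Z>9)&(Z<20)
    k,l,s,ce=cv2.connectedComponentsWithStats(cv2.erode(g.astype(np.uint8),np.ones((2,2))))
    for i in range(1,k):
        if s[i,4]>300:
            v,u=np.nonzero(l==i); q=np.array([ray(d,a,b,15) for a,b in zip(u,v)])
            print("floor",s[i,4],ce[i].round(),cv2.minAreaRect(q[:,:2].astype(np.float32)),np.median(Z[l==i]))
E
```

```text
scene table z 1.7302014672488382
yellow 1166 [411. 267.] circle 646.0 88.4 28.4 z [79.7 94.4 98.1]
red 1151 [356. 282.] circle 648.7 8.4 27.7 z [79.6 94.5 97.9]
green 981 [297. 298.] circle 654.9 -72.7 26.1 z [81.2 95.  98.2]
white 1406 [240. 317.] circle 662.4 -150.9 28.3 z [80.9 95.  98.6]
rim [260 208   8  19  30] minrect ((469.1716613769531, -86.50386047363281), (38.2430305480957, 3.9402825832366943), 2.9712510108947754) z [23.38870829 27.10049063 28.62661954]
floor 1186 [427. 175.] ((439.26776123046875, 198.22340393066406), (68.21463012695312, 70.15699768066406), 0.19634537398815155) 16.959042685277158
floor 1223 [381. 184.] ((439.4542541503906, 117.68765258789062), (68.532958984375, 71.62962341308594), 0.48302286863327026) 17.037756125054674
floor 1286 [334. 193.] ((439.87347412109375, 36.853302001953125), (68.63939666748047, 72.23502349853516), 0.4526481032371521) 17.134687083478383
floor 1362 [285. 203.] ((440.1209716796875, -44.121158599853516), (69.07459259033203, 73.27191162109375), 0.33738231658935547) 17.133187518325016
floor 351 [392. 206.] ((488.75640869140625, 118.665
[... 439 characters left out ...]
, 70.98062896728516), (83.34144592285156, 320.87664794921875), 0.4029032289981842) z [22.04422496 24.39793408 26.28344332]
floor 1552 [395. 258.] ((446.4709777832031, -50.981651306152344), (73.06200408935547, 70.75067138671875), 0.5639626383781433) 15.152120457297169
floor 1849 [382. 299.] ((446.03509521484375, 30.057113647460938), (73.12969970703125, 71.49252319335938), 0.6270301938056946) 15.014501706662537
floor 2270 [367. 345.] ((445.5102844238281, 111.13774108886719), (73.24239349365234, 71.8201675415039), 0.47662362456321716) 14.821538172134794
floor 2729 [350. 398.] ((445.11529541015625, 191.6254119873047), (73.02542114257812, 72.15691375732422), 0.2927645742893219) 14.737976652367921
```

The rows are not in the units I measure in: shifts go in shares of 750 mm and turns go in shares of 4 rad. I convert before sending: -0.12 rad / 4 = -0.03.

```bash
echo '{"ticks": [[0,0,0,0,0,-0.03],[0,0,0,0,0,-0.03],[0,0,0,0,0,-0.03],[0,0,0,0,0,-0.03],[0,0,0,0,0,-0.03]]}' > path.dat && python3 -m jog path.dat 88; echo '{"ticks": [[0,0,0,0,0,-0.03],[0,0,0,0,0,-0.03],[0,0,0,0,0,-0.03],[0,0,0,0,0,-0.03],[0,0,0,0,0,-0.015]]}' > path.dat && python3 -m jog path.dat
cat > where.py <<'E'
import sys,numpy as np
from workcell import status
from scipy.spatial.transform import Rotation as Ro
o=status.get_obs(); R=Ro.from_rotvec(o["orientation"]); M=R.as_matrix()
print("t",round(float(o["t"]),2),"pos",o["ee_pos"].round(1),"yaw of tool y (rad)",np.arctan2(M[1,1],M[0,1]).round(3),"tool z",M[:,2].round(3),"F",o["ft_force"].round(1),"w",round(float(o["width"]),1),"g",round(float(o["grasp_force"]),1))
if len(sys.argv)>3: print("go, tool axes:",R.inv().apply(np.array(sys.argv[1:4],float)-o["ee_pos"]).round(1))
E
python3 where.py 646 89 160
```

```text
t: 0.52
ee_pos: [260.9, -567.6, 222.2]
orientation: [-2.728, -1.556, -0.0]
ft_force: [0.0, 0.1, -0.7]
width: 87.7
grasp_force: 0.0
t: 0.93
ee_pos: [260.9, -567.6, 222.2]
orientation: [-2.214, -2.228, -0.0]
ft_force: [0.9, 0.2, -0.3]
width: 87.9
grasp_force: 0.0
t 0.93 pos [ 260.9 -567.6  222.2] yaw of tool y (rad) 0.006 tool z [-0.     0.001 -1.   ] F [ 0.9  0.2 -0.3] w 87.9 g 0.0
go, tool axes: [654.1 389.2  62.6]
```

Converted, 32 mm / 750 = 0.0427, 20 mm / 750 = 0.0267.

```bash
echo '{"ticks": [[0.0427,0.0267,0,0,0,0],[0.0427,0.0267,0,0,0,0],[0.0427,0.0267,0,0,0,0],[0.0427,0.0267,0,0,0,0],[0.0427,0.0267,0,0,0,0]]}' > path.dat && python3 -m jog path.dat >/dev/null; echo '{"ticks": [[0.0427,0.0267,0,0,0,0],[0.0427,0.0267,0,0,0,0],[0.0427,0.0267,0,0,0,0],[0.0427,0.0267,0,0,0,0],[0.0427,0.0267,0,0,0,0]]}' > path.dat && python3 -m jog path.dat>/dev/null; echo '{"ticks": [[0.0427,0.0267,0,0,0,0],[0.0427,0.0267,0,0,0,0],[0.0427,0.0267,0,0,0,0],[0.0427,0.0267,0,0,0,0],[0.0427,0.0267,0,0,0,0]]}' > path.dat && python3 -m jog path.dat>/dev/null;  echo '{"ticks": [[0.0427,0.024,0,0,0,0],[0.0427,0.024,0,0,0,0],[0.0427,0.024,0,0,0,0],[0.0427,0.024,0,0,0,0],[0.0427,0.024,0,0,0,0]]}' > path.dat && python3 -m jog path.dat
python3 where.py 646 89 160
python3 - <<'E'
from workcell import eyes
import cv2,numpy as np
d=eyes.get_image("wrist"); cv2.imwrite("pics/w0.png",d["img"][:,:,::-1]); np.savez("w0.npz",**d); print(d["fx"],d["cx"],d["cy"],-d["R"].T@d["t"])
E
```

```text
t: 2.6
ee_pos: [651.3, 73.9, 222.3]
orientation: [-2.221, -2.221, 0.001]
ft_force: [1.2, 0.3, 0.6]
width: 87.8
grasp_force: 0.0
t 2.6 pos [651.3  73.9 222.3] yaw of tool y (rad) 0.0 tool z [-0.001 -0.    -1.   ] F [1.2 0.3 0.6] w 87.8 g 0.0
go, tool axes: [15.1 -5.3 62.3]
371.64829954431775 314.45225948192785 236.12470439702113 [651.64730356 140.24055276 384.69548729]
```

View pics/w0.png

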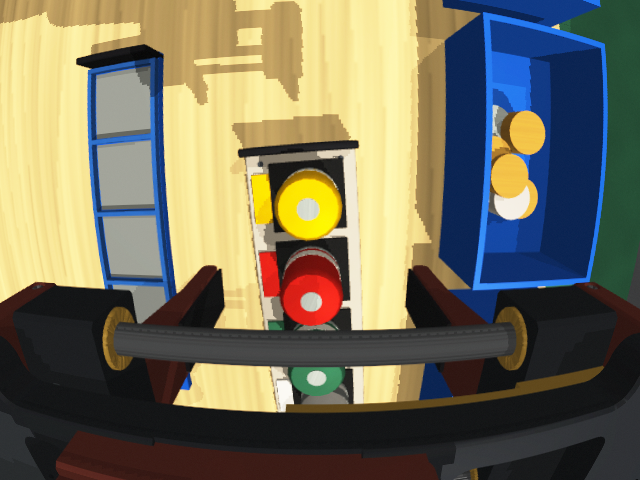

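The wrist view shows the yellow disc at (308,208), the red disc at (311,301), and the blue bays around (122,103), (127,176) and (134,244). The grip line is along the rack's x, with the fingers clear on both sides.

```bash
cat >> meas.py <<'E'
def wray(d,u,v,h):
    p=np.array([u-d["cx"],v-d["cy"]]); r=np.hypot(*p); th=r/d["fx"]
    q=np.append(p/max(r,1e-9)*np.sin(th),np.cos(th)); c=-d["R"].T@d["t"]; q=d["R"].T@q
    return c+q*(h-c[2])/q[2]
def bays(d):
    h=cv2.cvtColor(d["img"],cv2.COLOR_RGB2HSV); out=[]
    g=((h[...,1]<60)&(h[...,2]>60)&(h[...,2]<215)).astype(np.uint8); g[:,240:]=0
    k,l,s,ce=cv2.connectedComponentsWithStats(cv2.erode(g,np.ones((3,3))))
    for i in range(1,k):
        if s[i,4]>1500:
            v,u=np.nonzero(l==i); q=np.array([wray(d,a,b,15)[:2] for a,b in zip(u,v)])
            r=cv2.minAreaRect(q.astype(np.float32)); out.append((ce[i].round(),np.round(r[0],1),np.round(r[1],1),round(r[2],1)))
    return out
E
python3 - <<'E'
from meas import *
d=dict(np.load("w0.npz"))
for u,v in [(308,208),(311,301),(317,379)]: print(wray(d,u,v,95).round(1))
for b in bays(d): print(b)
E
```

```text
[646.5  90.7  95. ]
[648.7  11.   95. ]
[654.1 -70.8  95. ]
(array([123., 103.]), array([444. , 195.7]), array([65.8, 70. ]), 0.2)
(array([126., 175.]), array([444.8, 115.5]), array([66. , 70.1]), 0.2)
(array([133., 246.]), array([445.1,  35.2]), array([66.2, 69. ]), 0.3)
(array([177., 346.]), array([479.4, -90.9]), array([ 30.8, 168.3]), 90.0)
```

Converted, 37 mm / 750 = 0.0493, 36 mm / 750 = 0.048.

```bash
echo '{"ticks": [[0.0213,-0.0067,0.04,0,0,0],[0,0,0.0493,0,0,0],[0,0,0.0493,0,0,0],[0,0,0.0493,0,0,0],[0,0,0.048,0,0,0]]}' > path.dat && python3 -m jog path.dat >/dev/null; echo '{"ticks": [[0,0,0,0,0,0],[0,0,0,0,0,0]]}' > path.dat && python3 -m jog path.dat>/dev/null; python3 where.py 646 90 45; echo '{"ticks": [[0,0,0,0,0,0],[0,0,0,0,0,0],[0,0,0,0,0,0],[0,0,0,0,0,0],[0,0,0,0,0,0]]}' > path.dat && python3 -m jog path.dat 40 >/dev/null; echo '{"ticks": [[0,0,0,0,0,0],[0,0,0,0,0,0],[0,0,0,0,0,0]]}' > path.dat && python3 -m jog path.dat >/dev/null; python3 where.py
```

```text
t 3.23 pos [644.2  87.8  43.9] yaw of tool y (rad) -0.0 tool z [-0.005 -0.001 -1.   ] F [0.8 0.2 0.3] w 87.8 g 0.0
go, tool axes: [ 2.2  1.8 -1.2]
t 3.9 pos [646.5  88.2  47.1] yaw of tool y (rad) 0.0 tool z [ 0.001  0.    -1.   ] F [-3.  -0.2  7.6] w 55.5 g 30.0
```

Converted, -24 mm / 750 = -0.032, -20 mm / 750 = -0.0267.

```bash
echo '{"ticks": [[0,0,-0.0133,0,0,0],[0,0,-0.032,0,0,0],[0,0,-0.032,0,0,0],[0,0,-0.032,0,0,0],[0,0,-0.0267,0,0,0]]}' > path.dat && python3 -m jog path.dat >/dev/null;  echo '{"ticks": [[-0.0107,-0.0147,0,0,0,0],[-0.016,-0.024,0,0,0,0],[-0.016,-0.024,0,0,0,0],[-0.016,-0.024,0,0,0,0],[-0.016,-0.024,0,0,0,0]]}' > path.dat && python3 -m jog path.dat >/dev/null; echo '{"ticks": [[-0.016,-0.024,0,0,0,0],[-0.016,-0.024,0,0,0,0],[-0.016,-0.024,0,0,0,0],[-0.016,-0.024,0,0,0,0],[-0.016,-0.024,0,0,0,0]]}' > path.dat && python3 -m jog path.dat>/dev/null; echo '{"ticks": [[-0.016,-0.024,0,0,0,0],[-0.0107,-0.0133,0,0,0,0],[0,0,0,0,0,0],[0,0,0,0,0,0],[0,0,0,0,0,0]]}' > path.dat && python3 -m jog path.dat >/dev/null; python3 where.py 446 -47 42
python3 - <<'E'
from workcell import eyes
import cv2,numpy as np
d=eyes.get_image("wrist"); cv2.imwrite("pics/w1.png",d["img"][:,:,::-1]); np.savez("w1.npz",**d)
d=eyes.get_image("scene"); cv2.imwrite("pics/s1.png",d["img"][:,:,::-1])
E
```

```text
t 5.57 pos [446.3 -47.8 148.2] yaw of tool y (rad) -0.0 tool z [ 0.002 -0.    -1.   ] F [ 0.4  0.1 -1.5] w 55.1 g 30.0
go, tool axes: [  0.8  -0.5 106.2]
```

View pics/s1.png

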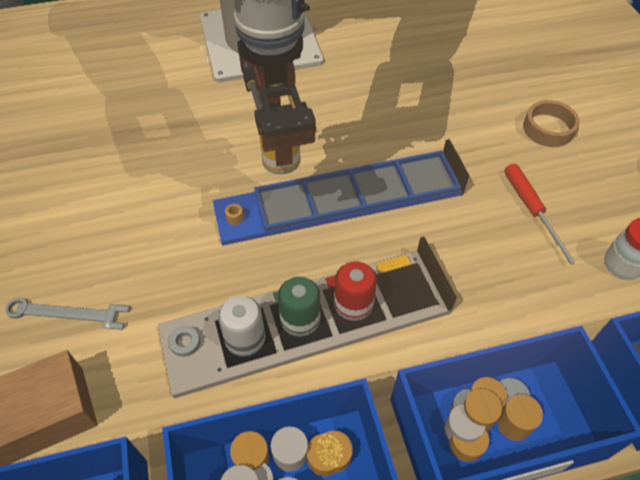

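The yellow filter hangs upright in the gripper at about (281,155) above the end bay at (287,204), and the other three stand undisturbed.

Converted, 24 mm / 750 = 0.032, 16 mm / 750 = 0.0213.

```bash
echo '{"ticks": [[0,0,0.0213,0,0,0],[0,0,0.032,0,0,0],[0,0,0.032,0,0,0],[0,0,0.032,0,0,0],[0,0,0.016,0,0,0]]}' > path.dat && python3 -m jog path.dat >/dev/null;  echo '{"ticks": [[0,0,0.004,0,0,0],[0,0,0,0,0,0],[0,0,0,0,0,0]]}' > path.dat && python3 -m jog path.dat >/dev/null; python3 where.py; echo '{"ticks": [[0,0,0.0027,0,0,0],[0,0,0,0,0,0],[0,0,0,0,0,0]]}' > path.dat && python3 -m jog path.dat >/dev/null; python3 where.py;  echo '{"ticks": [[0,0,0.0027,0,0,0],[0,0,0,0,0,0],[0,0,0,0,0,0]]}' > path.dat && python3 -m jog path.dat >/dev/null; python3 where.py
```

```text
t 6.33 pos [445.8 -47.7  45. ] yaw of tool y (rad) 0.0 tool z [ 0.001 -0.    -1.   ] F [-0.3  0.1 -1.9] w 55.5 g 30.0
t 6.58 pos [445.6 -47.9  43.3] yaw of tool y (rad) 0.0 tool z [ 0.001 -0.    -1.   ] F [ 0.4 -0.4 -2.2] w 55.6 g 30.0
t 6.83 pos [445.7 -48.   41.8] yaw of tool y (rad) 0.0 tool z [ 0.002 -0.    -1.   ] F [-1.7  0.5  9.5] w 55.7 g 30.0
```

Converted, -10 mm / 750 = -0.0133.

```bash
echo '{"ticks": [[0,0,0,0,0,0],[0,0,0,0,0,0],[0,0,0,0,0,0],[0,0,0,0,0,0],[0,0,-0.0133,0,0,0]]}' > path.dat && python3 -m jog path.dat 88 >/dev/null; echo '{"ticks": [[0,0,-0.04,0,0,0],[0,0,-0.0467,0,0,0],[0,0,-0.04,0,0,0],[0.0053,0.016,0,0,0,0],[0.012,0.04,0,0,0,0]]}' > path.dat && python3 -m jog path.dat>/dev/null; echo '{"ticks": [[0.012,0.04,0,0,0,0],[0.012,0.04,0,0,0,0],[0.012,0.04,0,0,0,0],[0.012,0.04,0,0,0,0],[0.012,0.04,0,0,0,0]]}' > path.dat && python3 -m jog path.dat >/dev/null;  echo '{"ticks": [[0.0013,0.0133,0,0,0,0],[0,0,0,0,0,0],[0,0,0,0,0,0]]}' > path.dat && python3 -m jog path.dat >/dev/null; python3 where.py 648.3 10.8 45
python3 - <<'E'
from workcell import eyes
import cv2,numpy as np
d=eyes.get_image("side"); cv2.imwrite("pics/sd2.png",d["img"][:,:,::-1]); np.savez("sd2.npz",**d)
from meas import *
W=cloud(d);X,Y,Z=np.moveaxis(W,-1,0)
m=mask(d,"yellow")&(X>300)&(X<540)&(Z>50)&(Z<100); p=W[m]; print(m.sum(),cv2.minEnclosingCircle(p[:,:2].astype(np.float32)),np.percentile(p[:,2],[5,50,98]))
E
```

```text
t 8.33 pos [645.9  11.  144.9] yaw of tool y (rad) 0.0 tool z [-0.002 -0.    -1.   ] F [0.  0.5 0.7] w 88.0 g 0.0
go, tool axes: [-0.2  2.6 99.9]
1164 ((445.4518127441406, -44.89369583129883), 27.426538467407227) [54.22163438 85.57694824 90.78179645]
```

View pics/sd2.png

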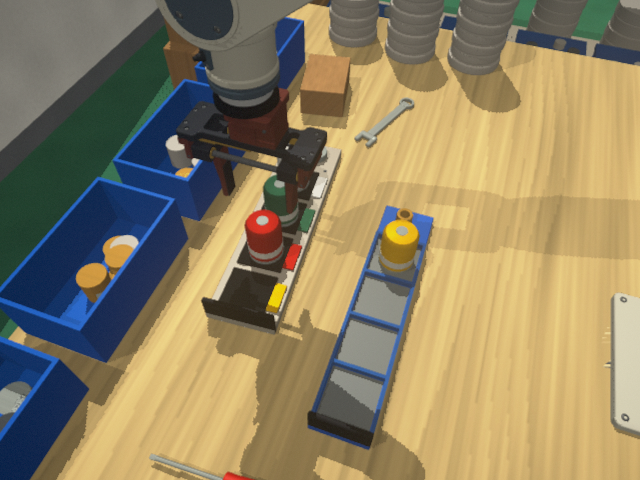

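Yellow stands upright in the end bay at (400,245), with its top at 90.8 mm as it should be. The gripper is above red at (263,235).

Converted, 25 mm / 750 = 0.0333, 20 mm / 750 = 0.0267.

```bash
echo '{"ticks": [[0,0.0027,0.0267,0,0,0],[0,0,0.0333,0,0,0],[0,0,0.0333,0,0,0],[0,0,0.0267,0,0,0],[0,0,0.0133,0,0,0]]}' > path.dat && python3 -m jog path.dat >/dev/null; echo '{"ticks": [[0,0,0,0,0,0],[0,0,0,0,0,0],[0,0,0,0,0,0]]}' > path.dat && python3 -m jog path.dat>/dev/null; python3 where.py 648.3 10.8 45; echo '{"ticks": [[0,0,0,0,0,0],[0,0,0,0,0,0],[0,0,0,0,0,0],[0,0,0,0,0,0],[0,0,0,0,0,0]]}' > path.dat && python3 -m jog path.dat 40 >/dev/null; echo '{"ticks": [[0,0,0,0,0,0],[0,0,0,0,0,0],[0,0,0,0,0,0]]}' > path.dat && python3 -m jog path.dat >/dev/null; python3 where.py; echo '{"ticks": [[0,0,-0.0133,0,0,0],[0,0,-0.032,0,0,0],[0,0,-0.032,0,0,0],[0,0,-0.032,0,0,0],[0,0,-0.0267,0,0,0]]}' > path.dat && python3 -m jog path.dat >/dev/null; python3 where.py 445.6 34.7 148
```

```text
t 9.05 pos [649.6  10.9  47.1] yaw of tool y (rad) -0.0 tool z [ 0.002 -0.    -1.   ] F [ 0.5  0.8 -0.3] w 87.7 g 0.0
go, tool axes: [-0.1 -1.3  2.1]
t 9.72 pos [649.   11.1  46. ] yaw of tool y (rad) -0.0 tool z [-0.  0. -1.] F [-1.3  0.4  4.6] w 55.6 g 30.0
t 10.13 pos [649.2  11.1 149.4] yaw of tool y (rad) 0.0 tool z [ 0.001 -0.    -1.   ] F [ 0.7 -1.2 -2.2] w 55.7 g 30.0
go, tool axes: [  23.6 -203.6    1.3]
```

Converted, -18 mm / 750 = -0.024, -10 mm / 750 = -0.0133.

```bash
echo '{"ticks": [[0.0013,-0.0133,0,0,0,0],[0.0027,-0.024,0,0,0,0],[0.0027,-0.024,0,0,0,0],[0.0027,-0.024,0,0,0,0],[0.0027,-0.024,0,0,0,0]]}' > path.dat && python3 -m jog path.dat >/dev/null; echo '{"ticks": [[0.0027,-0.024,0,0,0,0],[0.0027,-0.024,0,0,0,0],[0.0027,-0.024,0,0,0,0],[0.0027,-0.024,0,0,0,0],[0.0027,-0.024,0,0,0,0]]}' > path.dat && python3 -m jog path.dat>/dev/null; echo '{"ticks": [[0.0027,-0.024,0,0,0,0],[0.0027,-0.0187,0,0,0,0],[0,0,0,0,0,0],[0,0,0,0,0,0],[0,0,0,0,0,0]]}' > path.dat && python3 -m jog path.dat >/dev/null; python3 where.py 445.6 34.7 41
echo '{"ticks": [[0,0,0.0213,0,0,0],[0,0,0.032,0,0,0],[0,0,0.032,0,0,0],[0,0,0.032,0,0,0],[0,0,0.0187,0,0,0]]}' > path.dat && python3 -m jog path.dat >/dev/null;  echo '{"ticks": [[0,0,0.0027,0,0,0],[0,0,0,0,0,0],[0,0,0,0,0,0]]}' > path.dat && python3 -m jog path.dat >/dev/null; python3 where.py; echo '{"ticks": [[0,0,0.0027,0,0,0],[0,0,0,0,0,0],[0,0,0,0,0,0]]}' > path.dat && python3 -m jog path.dat >/dev/null; python3 where.py
```

```text
t 11.38 pos [445.6  34.1 147.6] yaw of tool y (rad) 0.0 tool z [ 0.001  0.    -1.   ] F [ 0.3  0.4 -1.7] w 56.1 g 30.0
go, tool axes: [ 6.000e-01 -1.000e-01  1.066e+02]
t 12.05 pos [446.   34.1  44. ] yaw of tool y (rad) -0.0 tool z [ 0.001  0.    -1.   ] F [-0.7  0.1 -2.4] w 55.7 g 30.0
t 12.3 pos [445.7  34.1  42.4] yaw of tool y (rad) -0.0 tool z [ 0.002  0.    -1.   ] F [ 0.6 -0.3 -1.9] w 55.4 g 30.0
```

Converted, 2 mm / 750 = 0.0027.

```bash
echo '{"ticks": [[0,0,0.0027,0,0,0],[0,0,0,0,0,0],[0,0,0,0,0,0]]}' > path.dat && python3 -m jog path.dat >/dev/null; python3 where.py; echo '{"ticks": [[0,0,0,0,0,0],[0,0,0,0,0,0],[0,0,0,0,0,0],[0,0,0,0,0,0],[0,0,-0.0133,0,0,0]]}' > path.dat && python3 -m jog path.dat 88 >/dev/null; echo '{"ticks": [[0,0,-0.04,0,0,0],[0,0,-0.0467,0,0,0],[0,0,-0.04,0,0,0],[-0.012,0.0213,0,0,0,0],[-0.016,0.032,0,0,0,0]]}' > path.dat && python3 -m jog path.dat>/dev/null; echo '{"ticks": [[-0.016,0.032,0,0,0,0],[-0.016,0.032,0,0,0,0],[-0.016,0.032,0,0,0,0],[-0.016,0.032,0,0,0,0],[-0.016,0.032,0,0,0,0]]}' > path.dat && python3 -m jog path.dat >/dev/null;  echo '{"ticks": [[-0.016,0.032,0,0,0,0],[-0.016,0.032,0,0,0,0],[0,0,0,0,0,0],[0,0,0,0,0,0]]}' > path.dat && python3 -m jog path.dat >/dev/null; python3 where.py 654 -70.8 46
```

```text
t 12.55 pos [445.8  34.2  40.7] yaw of tool y (rad) -0.0 tool z [ 0.002  0.    -1.   ] F [-2.5 -0.4  9.6] w 55.4 g 30.0
t 14.13 pos [653.4 -71.4 144.9] yaw of tool y (rad) -0.001 tool z [-0.  0. -1.] F [-0.7  0.   1. ] w 87.8 g 0.0
go, tool axes: [ 0.6  0.6 98.9]
```

Green goes to the bay at (445.2, 115).

Converted, 25 mm / 750 = 0.0333, 20 mm / 750 = 0.0267.

```bash
echo '{"ticks": [[0.0013,0,0.0267,0,0,0],[0,0,0.0333,0,0,0],[0,0,0.0333,0,0,0],[0,0,0.0267,0,0,0],[0,0,0.012,0,0,0]]}' > path.dat && python3 -m jog path.dat >/dev/null; echo '{"ticks": [[0,0,0,0,0,0],[0,0,0,0,0,0],[0,0,0,0,0,0]]}' > path.dat && python3 -m jog path.dat>/dev/null; python3 where.py 654 -70.8 46; echo '{"ticks": [[0,0,0,0,0,0],[0,0,0,0,0,0],[0,0,0,0,0,0],[0,0,0,0,0,0],[0,0,0,0,0,0]]}' > path.dat && python3 -m jog path.dat 40 >/dev/null; echo '{"ticks": [[0,0,0,0,0,0],[0,0,0,0,0,0],[0,0,0,0,0,0]]}' > path.dat && python3 -m jog path.dat >/dev/null; python3 where.py; echo '{"ticks": [[0,0,-0.0133,0,0,0],[0,0,-0.032,0,0,0],[0,0,-0.032,0,0,0],[0,0,-0.032,0,0,0],[0,0,-0.0267,0,0,0]]}' > path.dat && python3 -m jog path.dat >/dev/null; python3 where.py 445.2 115 148
```

```text
t 14.8 pos [653.7 -69.7  47.2] yaw of tool y (rad) 0.0 tool z [ 0.002 -0.    -1.   ] F [-0.2  0.4 -0.9] w 87.7 g 0.0
go, tool axes: [-1.1  0.3  1.2]
t 15.47 pos [653.1 -69.9  45.9] yaw of tool y (rad) -0.0 tool z [ 0. -0. -1.] F [ 0.3 -0.8  4.1] w 55.7 g 30.0
t 15.88 pos [653.1 -69.8 149.5] yaw of tool y (rad) 0.0 tool z [ 0. -0. -1.] F [ 0.9  0.1 -1.7] w 55.7 g 30.0
go, tool axes: [ 184.9 -207.9    1.4]
```

Converted, -16 mm / 750 = -0.0213, 14 mm / 750 = 0.0187.

```bash
echo '{"ticks": [[0.0107,-0.0107,0,0,0,0],[0.0187,-0.0213,0,0,0,0],[0.0187,-0.0213,0,0,0,0],[0.0187,-0.0213,0,0,0,0],[0.0187,-0.0213,0,0,0,0]]}' > path.dat && python3 -m jog path.dat >/dev/null; echo '{"ticks": [[0.0187,-0.0213,0,0,0,0],[0.0187,-0.0213,0,0,0,0],[0.0187,-0.0213,0,0,0,0],[0.0187,-0.0213,0,0,0,0],[0.0187,-0.0213,0,0,0,0]]}' > path.dat && python3 -m jog path.dat>/dev/null; echo '{"ticks": [[0.0187,-0.0213,0,0,0,0],[0.0187,-0.0213,0,0,0,0],[0.0187,-0.0213,0,0,0,0],[0.012,-0.0107,0,0,0,0],[0,0,0,0,0,0]]}' > path.dat && python3 -m jog path.dat >/dev/null; echo '{"ticks": [[0,0,0,0,0,0],[0,0,0,0,0,0]]}' > path.dat && python3 -m jog path.dat >/dev/null; python3 where.py 445.2 115 41
echo '{"ticks": [[0,0,0.0213,0,0,0],[0,0,0.032,0,0,0],[0,0,0.032,0,0,0],[0,0,0.032,0,0,0],[0,0,0.0187,0,0,0]]}' > path.dat && python3 -m jog path.dat >/dev/null;  echo '{"ticks": [[0,0,0.004,0,0,0],[0,0,0,0,0,0],[0,0,0,0,0,0]]}' > path.dat && python3 -m jog path.dat >/dev/null; python3 where.py; echo '{"ticks": [[0,0,0.0027,0,0,0],[0,0,0,0,0,0],[0,0,0,0,0,0]]}' > path.dat && python3 -m jog path.dat >/dev/null; python3 where.py
```

```text
t 17.3 pos [445.6 115.  147.6] yaw of tool y (rad) 0.0 tool z [ 0.001 -0.    -1.   ] F [-0.8 -0.9 -1.6] w 55.3 g 30.0
go, tool axes: [ -0.   -0.5 106.6]
t 17.97 pos [445.9 114.7  42.7] yaw of tool y (rad) -0.001 tool z [ 0.  0. -1.] F [ 0.  -0.  -2.8] w 55.8 g 30.0
t 18.22 pos [445.5 115.1  41. ] yaw of tool y (rad) -0.0 tool z [ 0.001  0.    -1.   ] F [-0.8 -0.2 -1.5] w 55.8 g 30.0
```

Converted, 1 mm / 750 = 0.0013.

```bash
echo '{"ticks": [[0,0,0.0013,0,0,0],[0,0,0,0,0,0],[0,0,0,0,0,0]]}' > path.dat && python3 -m jog path.dat >/dev/null; python3 where.py; echo '{"ticks": [[0,0,0,0,0,0],[0,0,0,0,0,0],[0,0,0,0,0,0],[0,0,0,0,0,0],[0,0,-0.0133,0,0,0]]}' > path.dat && python3 -m jog path.dat 88 >/dev/null; echo '{"ticks": [[0,0,-0.04,0,0,0],[0,0,-0.0467,0,0,0],[0,0,-0.04,0,0,0],[-0.0213,0.0187,0,0,0,0],[-0.028,0.0227,0,0,0,0]]}' > path.dat && python3 -m jog path.dat>/dev/null; echo '{"ticks": [[-0.028,0.0227,0,0,0,0],[-0.028,0.0227,0,0,0,0],[-0.028,0.0227,0,0,0,0],[-0.028,0.0227,0,0,0,0],[-0.028,0.0227,0,0,0,0]]}' > path.dat && python3 -m jog path.dat >/dev/null;  echo '{"ticks": [[-0.028,0.0227,0,0,0,0],[-0.028,0.0227,0,0,0,0],[-0.028,0.0227,0,0,0,0],[-0.028,0.0227,0,0,0,0],[-0.028,0.0227,0,0,0,0]]}' > path.dat && python3 -m jog path.dat >/dev/null; echo '{"ticks": [[-0.0227,0.02,0,0,0,0],[0,0,0,0,0,0],[0,0,0,0,0,0],[0,0,0,0,0,0]]}' > path.dat && python3 -m jog path.dat >/dev/null; python3 where.py 661.7 -149.5 46
python3 - <<'E'
from workcell import eyes
import cv2,numpy as np
d=eyes.get_image("side"); cv2.imwrite("pics/sd3.png",d["img"][:,:,::-1])
from meas import *
W=cloud(d);X,Y,Z=np.moveaxis(W,-1,0)
for c in ["yellow","red","green"]:
    m=mask(d,c)&(X>300)&(X<540)&(Z>50)&(Z<100); p=W[m]; print(c,m.sum(),cv2.minEnclosingCircle(p[:,:2].astype(np.float32)),np.percentile(p[:,2],[5,50,98]))
E
```

```text
t 18.47 pos [445.5 115.1  40.9] yaw of tool y (rad) 0.0 tool z [ 0.001  0.    -1.   ] F [-2.  -1.3 13. ] w 55.7 g 30.0
t 20.47 pos [ 660.1 -148.3  144.6] yaw of tool y (rad) -0.0 tool z [-0.001  0.001 -1.   ] F [-0.9  0.6 -0.4] w 87.8 g 0.0
go, tool axes: [-1.2  1.7 98.6]
yellow 1168 ((445.39434814453125, -44.45840835571289), 27.419038772583008) [54.51597344 85.37638377 90.82897586]
red 1282 ((444.7585754394531, 33.710792541503906), 28.37193489074707) [55.17964816 86.53664208 90.90571889]
green 1264 ((445.39013671875, 117.31795501708984), 26.85567855834961) [56.20633102 87.53162616 90.62179528]
```

View pics/sd3.png

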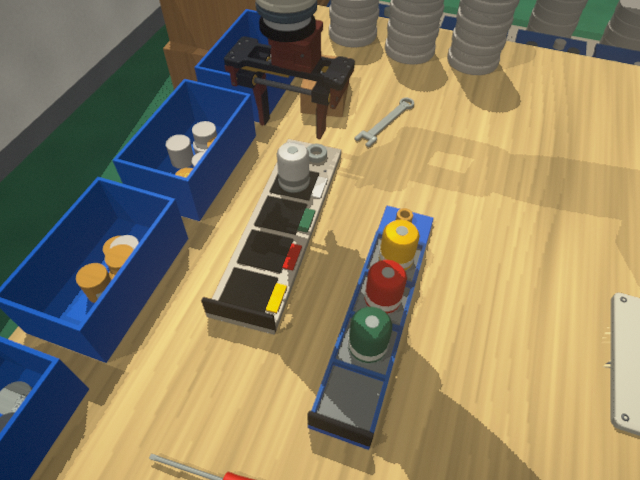

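Yellow (400,245), red (386,285) and green (370,332) stand upright in the bays in the right order, all with their tops at about 90.8 mm. White remains at (293,167) with the gripper above it.

Converted, 25 mm / 750 = 0.0333, 20 mm / 750 = 0.0267.

```bash
echo '{"ticks": [[-0.0013,0.0013,0.0267,0,0,0],[0,0,0.0333,0,0,0],[0,0,0.0333,0,0,0],[0,0,0.0267,0,0,0],[0,0,0.012,0,0,0]]}' > path.dat && python3 -m jog path.dat >/dev/null; echo '{"ticks": [[0,0,0,0,0,0],[0,0,0,0,0,0],[0,0,0,0,0,0]]}' > path.dat && python3 -m jog path.dat>/dev/null; python3 where.py 661.7 -149.5 46; echo '{"ticks": [[0,0,0,0,0,0],[0,0,0,0,0,0],[0,0,0,0,0,0],[0,0,0,0,0,0],[0,0,0,0,0,0]]}' > path.dat && python3 -m jog path.dat 40 >/dev/null; echo '{"ticks": [[0,0,0,0,0,0],[0,0,0,0,0,0],[0,0,0,0,0,0]]}' > path.dat && python3 -m jog path.dat >/dev/null; python3 where.py; echo '{"ticks": [[0,0,-0.0133,0,0,0],[0,0,-0.032,0,0,0],[0,0,-0.032,0,0,0],[0,0,-0.032,0,0,0],[0,0,-0.0267,0,0,0]]}' > path.dat && python3 -m jog path.dat >/dev/null; python3 where.py 445 195 148
```

```text
t 21.18 pos [ 662.9 -149.7   47.2] yaw of tool y (rad) 0.0 tool z [ 0.002 -0.    -1.   ] F [-0.2  1.2 -0.2] w 87.5 g 0.0
go, tool axes: [ 0.2 -1.2  1.2]
t 21.85 pos [ 662.3 -150.    46. ] yaw of tool y (rad) -0.0 tool z [ 0.001 -0.    -1.   ] F [-0.5  0.3  3.1] w 55.9 g 30.0
t 22.27 pos [ 661.8 -149.9  149.4] yaw of tool y (rad) 0.0 tool z [-0. -0. -1.] F [ 0.7  0.3 -1.9] w 55.5 g 30.0
go, tool axes: [ 344.9 -216.8    1.4]
```

Converted, 19 mm / 750 = 0.0253, -12 mm / 750 = -0.016.

```bash
echo '{"ticks": [[0.0147,-0.008,0,0,0,0],[0.0253,-0.016,0,0,0,0],[0.0253,-0.016,0,0,0,0],[0.0253,-0.016,0,0,0,0],[0.0253,-0.016,0,0,0,0]]}' > path.dat && python3 -m jog path.dat >/dev/null; echo '{"ticks": [[0.0253,-0.016,0,0,0,0],[0.0253,-0.016,0,0,0,0],[0.0253,-0.016,0,0,0,0],[0.0253,-0.016,0,0,0,0],[0.0253,-0.016,0,0,0,0]]}' > path.dat && python3 -m jog path.dat>/dev/null; echo '{"ticks": [[0.0253,-0.016,0,0,0,0],[0.0253,-0.016,0,0,0,0],[0.0253,-0.016,0,0,0,0],[0.0253,-0.016,0,0,0,0],[0.0253,-0.016,0,0,0,0]]}' > path.dat && python3 -m jog path.dat>/dev/null; echo '{"ticks": [[0.0253,-0.016,0,0,0,0],[0.0253,-0.016,0,0,0,0],[0.0253,-0.016,0,0,0,0],[0.0147,-0.0093,0,0,0,0],[0,0,0,0,0,0]]}' > path.dat && python3 -m jog path.dat >/dev/null; echo '{"ticks": [[0,0,0,0,0,0],[0,0,0,0,0,0]]}' > path.dat && python3 -m jog path.dat >/dev/null; python3 where.py 445 195 41
echo '{"ticks": [[0,0,0.0213,0,0,0],[0,0,0.032,0,0,0],[0,0,0.032,0,0,0],[0,0,0.032,0,0,0],[0,0,0.0187,0,0,0]]}' > path.dat && python3 -m jog path.dat >/dev/null;  echo '{"ticks": [[0,0,0.004,0,0,0],[0,0,0,0,0,0],[0,0,0,0,0,0]]}' > path.dat && python3 -m jog path.dat >/dev/null; python3 where.py; echo '{"ticks": [[0,0,0.0027,0,0,0],[0,0,0,0,0,0],[0,0,0,0,0,0]]}' > path.dat && python3 -m jog path.dat >/dev/null; python3 where.py
```

```text
t 24.1 pos [444.5 194.8 147.2] yaw of tool y (rad) 0.0 tool z [-0.001 -0.    -1.   ] F [ 0.3 -0.6 -2.8] w 55.7 g 30.0
go, tool axes: [  0.2   0.6 106.2]
t 24.77 pos [445.3 194.5  42.5] yaw of tool y (rad) -0.001 tool z [-0. -0. -1.] F [-0.3  0.4 -1.5] w 55.7 g 30.0
t 25.02 pos [445.4 195.1  40.9] yaw of tool y (rad) -0.0 tool z [ 0.001  0.    -1.   ] F [ 0.1 -0.2 -1.7] w 55.6 g 30.0
```

Touch down 1 mm lower, release, back away toward the starting side, then check.

Converted, 1 mm / 750 = 0.0013.

```bash
echo '{"ticks": [[0,0,0.0013,0,0,0],[0,0,0,0,0,0],[0,0,0,0,0,0]]}' > path.dat && python3 -m jog path.dat >/dev/null; python3 where.py; echo '{"ticks": [[0,0,0,0,0,0],[0,0,0,0,0,0],[0,0,0,0,0,0],[0,0,0,0,0,0],[0,0,-0.0133,0,0,0]]}' > path.dat && python3 -m jog path.dat 88 >/dev/null; echo '{"ticks": [[0,0,-0.04,0,0,0],[0,0,-0.0467,0,0,0],[0,0,-0.0467,0,0,0],[0,0,-0.0467,0,0,0],[0,0,-0.0467,0,0,0]]}' > path.dat && python3 -m jog path.dat>/dev/null; echo '{"ticks": [[-0.02,0.02,0,0,0,0],[-0.0267,0.0267,0,0,0,0],[-0.0267,0.0267,0,0,0,0],[-0.0267,0.0267,0,0,0,0],[-0.0267,0.0267,0,0,0,0]]}' > path.dat && python3 -m jog path.dat>/dev/null; echo '{"ticks": [[-0.02,0.02,0,0,0,0],[0,0,0,0,0,0],[0,0,0,0,0,0]]}' > path.dat && python3 -m jog path.dat >/dev/null; python3 where.py
python3 - <<'E'
from workcell import eyes
import cv2,numpy as np
from meas import *
for n in ["scene","side","wrist"]:
    d=eyes.get_image(n); np.savez(n+"4.npz",**d); cv2.imwrite(f"pics/{n}4.png",d["img"][:,:,::-1])
    if n=="wrist": continue
    W=cloud(d);X,Y,Z=np.moveaxis(W,-1,0)
    for c in ["yellow","red","green","white"]:
        m=mask(d,c)&(X>380)&(X<520)&(Z>(82 if c=="white" else 50))&(Z<100); p=W[m]
        if len(p): print(n,c,len(p),np.round(cv2.minEnclosingCircle(p[:,:2].astype(np.float32))[0],1),np.percentile(p[:,2],98).round(1))
E
```

```text
t 25.27 pos [445.5 195.1  40.9] yaw of tool y (rad) 0.0 tool z [ 0.001  0.    -1.   ] F [-1.  -2.4 13.5] w 55.3 g 30.0
t 26.77 pos [555.   84.5 219.9] yaw of tool y (rad) -0.002 tool z [-0.  0. -1.] F [ 0.2 -0.4  0. ] w 88.0 g 0.0
scene yellow 1198 [446.6 -47.8] 93.2
scene red 1107 [449.2  30.8] 93.3
scene green 385 [448.2 113.2] 93.5
scene white 493 [451.1  81.6] 94.3
side yellow 1161 [445.4 -44.8] 90.7
side red 1285 [445.   34.1] 90.8
side green 819 [446.  116.6] 90.9
side white 2048 [ 479.6 -222.1] 97.5
```

View pics/side4.png

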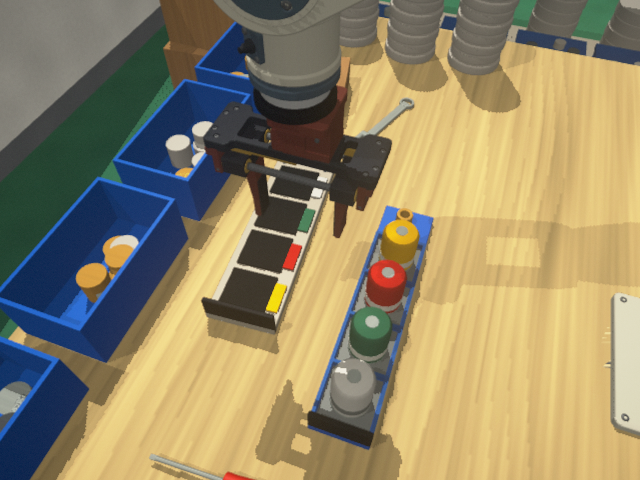

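View pics/wrist4.png

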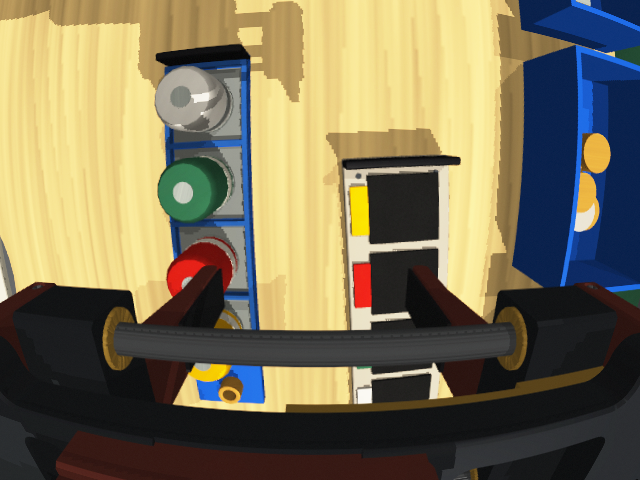

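All four filters stand upright in the bays, in order from the plate: white, green, red, yellow. In the wrist view the white disc is at (181,97), the green disc at (183,193), and the dividers at rows of about 143, 221 and 294. I'll check the centring against the dividers in the same image.

Run:
```python
from meas import *
d=dict(np.load("wrist4.npz"))
b=mask(d,"blue")
for u in (238,):
    r=np.nonzero(b[40:400,u])[0]+40; g=np.split(r,np.nonzero(np.diff(r)>2)[0]+1); print([(x[0],x[-1]) for x in g])
    for x in g: print("divider y (z 25):",[wray(d,u,v,25)[1].round(1) for v in (x[0],x[-1])])
for v in (100,185): 
    c=np.nonzero(b[v,:300])[0]; print("right rim x (z 25):",c.min(),c.max(),wray(d,c.max(),v,25)[:2].round(1))
for n,u,v in [("white",181,97),("green",183,193),("red",178,282)]: print(n,wray(d,u,v,90).round(1))
```

```text
[(np.int64(59), np.int64(67)), (np.int64(139), np.int64(145)), (np.int64(218), np.int64(225)), (np.int64(292), np.int64(299)), (np.int64(365), np.int64(378))]
divider y (z 25): [np.float64(238.6), np.float64(230.3)]
divider y (z 25): [np.float64(159.0), np.float64(153.2)]
divider y (z 25): [np.float64(81.1), np.float64(74.0)]
divider y (z 25): [np.float64(1.9), np.float64(-6.2)]
divider y (z 25): [np.float64(-90.8), np.float64(-109.7)]
right rim x (z 25): 241 249 [491.6 196.7]
right rim x (z 25): 243 250 [491.5 113.8]
white [446.3 194.7  90. ]
green [445.8 115.4  90. ]
red [433.9  37.   90. ]
```

```bash
python3 -c "
from workcell import ticket
print(ticket.close_job())"
```

```text
the job is handed in; nothing more can be done
None
```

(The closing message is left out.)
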